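Snap the hub cap onto a cart wheel

TASK

Someone left the deep socket standing over the axle stub of the cart wheel on the bench: lift it off and stand it upright on the square rubber mat. Then set the black hub cap over the stub, press it down until it clicks, and keep pressing after the click so that the cap squeezes the rubber dust seal right down. Finish like that, still pressing the cap down with the gripper, and leave the jar, battery, spanner, washer and tin where they are.

Things in the scene. Friction and masses are not known exactly. Their poses are not given: they have to be found in the camera images.
- wheel: cart wheel 164 mm across, black tyre (top 56 mm above the bench), flat on a 170 x 170 x 12 mm plywood board; both fixed. Origin: centre of the board's underside; z up the axle. A steel axle stub 24 mm across rises from the 66 mm hub flange (top at 60 mm) to a tapered tip 10 mm across at 97.5 mm. Four spring-loaded balls peep out of its sides at 81.5 mm, to 36 mm across them
- wheel_seat (a point): point on the wheel's axis at the top of the unsqueezed dust seal, 69 mm above the bench; z up. The cap's origin is 17 mm above it when the cap first meets the balls; about 9 N force it on, the force drops at about 12 mm, and from about 6 mm the balls snap it down to it; more pressing squeezes the seal, to 4 mm below it. The gripped cap may slip up a little in the fingers
- seal (a joint): how far the rubber dust seal is squeezed down, 0 (free) to 0.004 m (on its stop). The seal is a flat black ring 54 mm across around the foot of the stub, on a spring: it takes 4 N to start moving and 12 N to reach the stop
- cap: black plastic hub cap, open side down on the bench: an upturned cup 43 mm high, body 44 mm across with a flat top, rim flange 54 mm across and 6 mm high at the foot. Origin: centre of the open underside; z up out of its flat top. Inside the foot is a lip 30 mm across, 6 mm high; above it the cavity is 38 mm across and ends 37 mm up. About 60 g
- socket: steel impact socket, a smooth round tube 50 mm across and 63 mm high, about 0.3 kg, closed at the top except for a square mark, open (40 mm across) underneath. It stands over the stub on the seal at the start. Origin: centre of its open underside; z up
- mat: square black rubber mat 110 x 110 x 4 mm, fixed on the bench. Origin: centre of its underside; its sides lie along its x and y
- jar: glass jar of 60 mm diameter and 65 mm height with a steel lid; origin at the centre of its underside. Leave alone
- battery: black and grey drill battery, 75 x 66 mm, 54 mm high; origin at the centre of its underside. Leave alone
- spanner: flat steel spanner, 160 mm long, lying across beyond the wheel. Leave alone
- washer: steel washer 48 mm across, 6 mm thick, lying flat beyond the wheel. Leave alone
- tin: tin can 70 mm across, 75 mm high, standing beyond the wheel. Leave alone

How it is judged (in metres and radians):
On the way, in this order (a step that is already met when the one before it is completed fails the run):
1. the socket stands upright on the rubber mat, let go, the cap not yet on the stub (horizontal distance between socket and mat below 0.04 m and height (world z) of socket below 0.008 m and angle between socket's own z axis and vertical below 0.1 rad and contact force between the fingers and socket below 0.1 N and linear speed of socket below 0.02 m/s and horizontal distance between cap and wheel_seat above 0.05 m), for 0.2 s.
2. the cap has clicked over the balls of the stub (z of cap in the frame of wheel_seat below 0.003 m and horizontal distance between cap and wheel_seat below 0.005 m and angle between cap's own z axis and vertical below 0.1 rad), for 0.1 s.
At the end, for the whole second after the job is handed in: The fingers press the cap (over 2 N), clicked on within 5 mm of the axis, within 0.1 rad of upright, the seal squeezed over 2 mm of its 4, through the last second; the socket stands upright (0.1 rad) on the mat within 40 mm of its centre, not touched (z of cap in the frame of wheel_seat below -0.0018 m and horizontal distance between cap and wheel_seat below 0.005 m and angle between each of cap, socket's own z axis and vertical below 0.1 rad and value of joint seal above 0.002 m and contact force between the fingers and cap above 2 N and linear speed of cap below 0.02 m/s and horizontal distance between socket and mat below 0.04 m and height (world z) of socket below 0.008 m and contact force between the fingers and socket below 0.1 N); the arm keeps its last pose, push and grip.
It fails at once if a bystander is pushed more than 30 mm from its place (distance of any of jar, battery, spanner, washer, tin from where it was at the start of the episode above 0.03 m).
It also fails if it takes over 64 s, if anything falls off the work surface, if the arm or the gripper's body presses on something with over 40 N, if the wrist force passes 120 N, or if a joint passes its speed limit or range.

ROBOT

A 6-joint arm with a two-finger parallel gripper is mounted at the origin on the work surface. World frame = base frame: x ahead of the robot, y to its left, z up, the work surface at z = 0. Lengths are in mm, angles in degrees, forces in N, time in s.
With the tool pointing down it reaches from about 325 to 775 mm from the base axis. Payload 5.5 kg.
Tool frame: the origin (TCP) lies between the finger pads; the fingertips stand 8 mm ahead of it and the grasp point (between the pads) lies 11 mm behind it; z points along the fingers, y is the line along which they close (so a half turn about z gives the same grasp; the last joint's range is limited). The gripper opens to 85 mm and grips with 20 to 120 N. Pads are 22 mm wide; open, the fingers measure 114 mm over their backs; the gripper's body (76 mm by 85 mm) begins 54 mm behind the grasp point. The pads swing forward as they close: fully open they stand 13 mm farther back than shut.
Start: joints at [-69.253, 5.22, 70.514, -0, 104.267, -3.249], TCP at [244, -548.161, 239.275] pointing down, gripper open.
Joint ranges: [-164.24, 164.24], [-49.07, 125.15], [9.68, 141.18], [-86.29, 266.29], [3.28, 154.24], [-151.56, 151.56]. Speed limits (degrees/s): [147.25, 147.25, 172.46, 180, 180, 180].

INTERFACE

Orientations are given as a 3x3 rotation matrix whose columns are the frame's x, y, z axes.
In Python, from workcell import r gives the robot as it stands. The module is installed in compiled form; this text tells all that it offers.
- The arm moves only by the tool carry_out, never from a script. Its argument "rows" is a list of rows, each an object of numbers: "tx", "ty", "tz": the shift along the tool's x, y, z in m; "yaw": the turn about the tool's z in degrees. In form: [{"tx": .., "ty": .., "tz": .., "yaw": ..}, ...]. A call has 1 to 8 rows; each row shifts and turns the commanded pose from where the row before left it, along the tool's axes as they then stand; what a row does not reach is not made up. A row lasts 1/8 s, in which the tool goes at most 62.5 mm and 10.7 degrees, less where a joint would pass 70% of its speed; a pose out of reach is approached as far as the arm can. A call with a gripper value outside its range is refused whole. "fingers" is the finger opening in m, from 0 to 0.0854, set as the call begins (left out, the last holds). The fingers move at their own pace and stop on an object; "grip_force" is the grip in N (left out, the last holds). Time passes only in rows, so rows that do not move let the fingers close. It gives the time, the measured TCP pose, the force, the opening and the grip force at its end, in the units of the state.
- r.observe(): the state, without advancing time (a new reading comes with each control period).
- r.capture(name): name is "side" or "top" or "wrist"; returns the picture (420x560x3 uint8, red, green, blue); there is no depth.
- r.camera_model(name): a dict with "vertical_fov" (degrees; the focal length in pixels is half the picture's height over the tangent of half this angle, whatever the lens; pixels are square), "cx", "cy" (the principal point, pixels), "xyz" and "rotation" of the camera in the world. Camera axes: x right, y up, looking along -z (the intrinsics and any distortion apply to the point x, -y, -z); pixel columns grow to the right and rows downward; lengths in mm; the calibration is good to about 2 mm. The wrist camera is an equidistant fisheye: a pixel r from the principal point sees the ray r / f radians off the axis. A picture is of the moment at which its call begins: read the wrist's pose just before it. camera_model takes no time and is no camera call; for the wrist camera it gives the pose at the moment of the call.
- r.finish_job(): hands the job in; it is judged then, once.
The state is a dict: "clock": time; "joint_pos": joint angles; "qvel": joint speeds; "effort": joint torques, N m; "position": TCP position; "orientation": TCP orientation; "ft_force": force on the tool from outside, world axes, zero at the start; "torque": the same for the moment, N m; "gripper_width": finger opening in mm; "grasp_force": force on a finger pad.
Only numpy, scipy, OpenCV 4.12 (cv2) and the standard library are available. Lean on these libraries where they do the work, as an engineer would, in place of code of your own. Each camera call takes 0.05 s, during which the arm holds its last target. There are 200 camera calls.

## Working session

There is one attempt and no reset: what is moved stays moved. The work goes in short steps, Python scripts to look and compute and a tool call to move; the robot and the scene stay as the last step left them, time stands still between calls to the robot, and variables do not carry over. Pictures are saved under pics/ and viewed, at most 10 in all, crops included, and the job is handed in when it is done.

Besides the shell and the picture viewer there is one more tool, called after "Request:" as name([rows], argument=value, ...), one row to a line, values as JSON. carry_out: Moves the arm, as the interface text tells. Its arguments: {"type":"object","properties":{"rows":{"type":"array"},"fingers":{"type":"number"},"grip_force":{"type":"number"}},"required":["rows"]}

```bash
mkdir -p pics; python3 - <<'E'
from workcell import r
import cv2
s=r.observe();print(s)
for n in("side","top"):
    print(n,r.camera_model(n)); cv2.imwrite(f"pics/{n}0.png",r.capture(n)[:,:,::-1])
E
```

```text
{'clock': 0.0, 'joint_pos': array([-6.92540827e+01,  5.26419304e+00,  7.05836373e+01, -4.55988905e-04,
        1.04267179e+02, -3.24869934e+00]), 'qvel': array([ 0.16561161, -0.02536334, -0.02522563,  0.04599213, -0.03287483,
        0.05833044]), 'effort': array([-3.03607812e-03, -4.58734524e+01, -4.18030715e+01, -1.87016876e-04,
        1.16504656e-02,  1.76102606e-05]), 'position': array([ 243.88805339, -547.89288039,  238.1222033 ]), 'orientation': array([[ 9.13584502e-01,  4.06648303e-01, -7.18245236e-04],
       [ 4.06648923e-01, -9.13582585e-01,  1.87440925e-03],
       [ 1.06048999e-04, -2.00450489e-03, -9.99997985e-01]]), 'ft_force': array([-0.43440023, -0.25900559, -0.52042943]), 'torque': array([-0.03876739, -0.00411265,  0.01093463]), 'grasp_force': 0.0, 'gripper_width': 85.5491124179834}
side {'vertical_fov': 54.47230528488301, 'cx': 288.0591525334221, 'cy': 207.0023374637567, 'xyz': array([496.95064204, 772.40310009, 580.84512601]), 'rotation': array([[-0.9897571 ,  0.09463496, -0.1068883 ],
       [-0.14068511, -0.51931845,  0.84292114],
       [ 0.02426074,  0.84932477,  0.52731285]])}
top {'vertical_fov': 43.19994459035952, 'cx': 285.04538883789445, 'cy': 212.2321274116319, 'xyz': array([ 538.93897557,  -19.01154492, 1202.15609536]), 'rotation': array([[ 0.0213787 ,  0.9988846 , -0.04210121],
       [-0.9997675 ,  0.02147808,  0.0019095 ],
       [ 0.00281163,  0.0420506 ,  0.99911153]])}
```

View pics/top0.png

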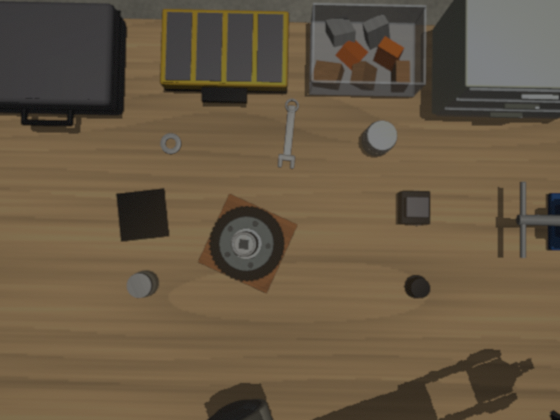

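View pics/side0.png

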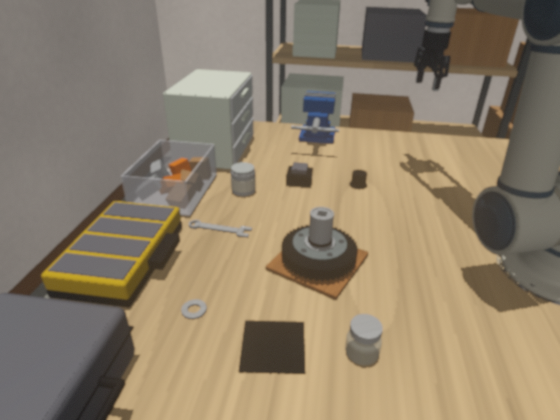

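The top view shows the socket at (244,243) on the wheel, the cap at (417,287), the mat at (143,215), the jar at (140,286) and the battery at (415,208). The side view shows the socket at (320,225), the cap at (359,180) and the mat at (274,346).

```bash
cat >h.py <<'E'
from workcell import r
import cv2,numpy as np
def rays(n,px,m=None):
    m=m or r.camera_model(n); f=210/np.tan(np.radians(m["vertical_fov"]/2))
    p=(np.atleast_2d(px)-[m["cx"],m["cy"]])
    if n=="wrist":
        q=np.linalg.norm(p,axis=1,keepdims=True)+1e-9; th=q/f
        d=np.c_[p/q*np.sin(th),np.cos(th)]
    else: d=np.c_[p/f,np.ones(len(p))]
    return np.array(m["xyz"]),(d*[1,-1,-1])@np.array(m["rotation"]).T
def plane(n,px,z,m=None):
    o,d=rays(n,px,m); return o+d*((z-o[2])/d[:,2])[:,None]
def blob(mask,c,R=45):
    w=np.zeros_like(mask); cv2.circle(w,c,R,255,-1)
    cs=cv2.findContours(mask&w,cv2.RETR_EXTERNAL,cv2.CHAIN_APPROX_NONE)[0]
    return max(cs,key=cv2.contourArea)[:,0].astype(np.float32)
def circ(P):
    A=np.c_[P[:,:2],np.ones(len(P))]; s=np.linalg.lstsq(A,(P[:,:2]**2).sum(1),rcond=None)[0]
    c=s[:2]/2; return c.round(1),round(2*np.sqrt(s[2]+c@c),1)
def rect(P): return cv2.minAreaRect(P[:,:2].astype(np.float32))
E
python3 - <<'E'
from h import *
im=cv2.imread("pics/top0.png"); hsv=cv2.cvtColor(im,cv2.COLOR_BGR2HSV); v=hsv[:,:,2]
dark=((v<50)*255).astype(np.uint8)
b=blob(dark,(143,215)); print("mat",rect(plane("top",b,4)))
b=blob(dark,(417,287),25); 
for z in(0,6,43): print("cap",z,circ(plane("top",b,z)))
b=blob(dark,(246,243),50); print("tyre",circ(plane("top",b,56)),circ(plane("top",b,40)))
a=((hsv[:,:,1]>120)&(hsv[:,:,0]<12)*1>0).astype(np.uint8)*255
a=cv2.bitwise_or(a,dark); b=blob(a,(246,243),60);print("board",rect(plane("top",b,12)))
big=cv2.resize(im[215:275,215:275],(600,600),interpolation=cv2.INTER_NEAREST)
sd=cv2.imread("pics/side0.png")
c2=cv2.resize(sd[195:255,300:340],(200,300),interpolation=cv2.INTER_NEAREST)
c3=cv2.resize(sd[165:195,340:380],(200,150),interpolation=cv2.INTER_NEAREST)
c4=cv2.resize(im[270:305,400:440],(200,150),interpolation=cv2.INTER_NEAREST)
out=np.zeros((600,800,3),np.uint8);out[:,:600]=big;out[:300,600:]=c2;out[300:450,600:]=c3;out[450:,600:]=c4
cv2.imwrite("pics/z.png",np.clip(out*1.8,0,255).astype(np.uint8))
E
```

```text
mat ((577.564697265625, 301.2496337890625), (105.3841781616211, 105.09928131103516), 7.850347995758057)
cap 0 (array([ 428.5, -321.7]), np.float64(49.3))
cap 6 (array([ 429. , -320.2]), np.float64(49.1))
cap 43 (array([ 432.4, -310.8]), np.float64(47.6))
tyre (array([519. ,  60.6]), np.float64(155.3)) (array([518.7,  61.7]), np.float64(157.5))
board ((518.3535766601562, 64.20320129394531), (162.84243774414062, 163.3031005859375), 12.567721366882324)
```

View pics/z.png

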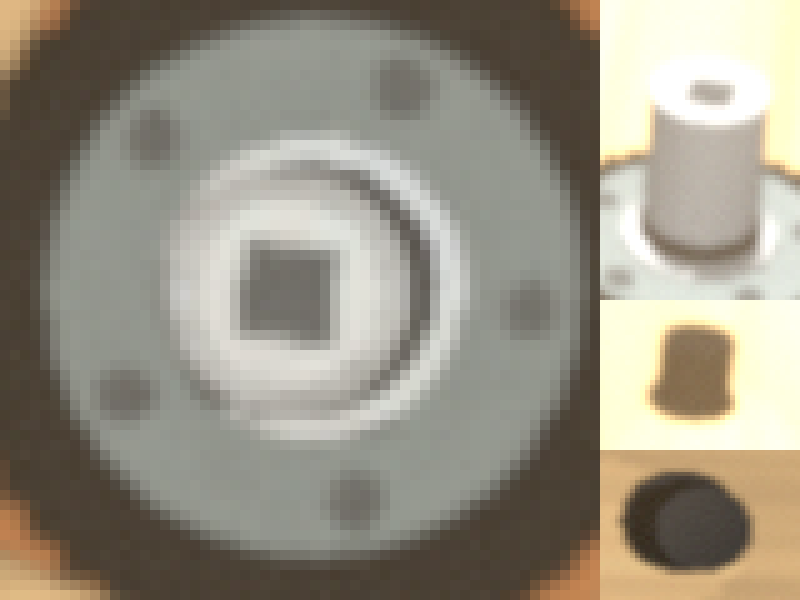

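The enlarged view shows the socket centred on the hub at about (243.7,244) in the top image. The cap's flange is nearest the bench side, and the cap leans away from the camera only because of perspective. I'll fly over the cap first and refine both positions with the wrist camera.

Request:
carry_out([
  {"tx":0.052,"ty":-0.026},
  {"tx":0.052,"ty":-0.026},
  {"tx":0.052,"ty":-0.026},
  {"tx":0.052,"ty":-0.026},
  {"tx":0.052,"ty":-0.026},
  {"tx":0},
  {"tx":0},
])

```text
invalid input
```

```bash
python3 - <<'E'
from h import *
s=r.observe();m=r.camera_model("wrist");im=r.capture("wrist")[:,:,::-1];cv2.imwrite("pics/w1.png",im)
print(s['clock'],s['position'],s['orientation'].round(4),s['joint_pos'].round(1),m)
hsv=cv2.cvtColor(im.copy(),cv2.COLOR_BGR2HSV);np.save("m1.npy",m,allow_pickle=True)
E
```

```text
0.1 [ 243.90590608 -547.93750531  238.26229731] [[ 9.136e-01  4.067e-01 -6.000e-04]
 [ 4.067e-01 -9.136e-01  1.600e-03]
 [ 1.000e-04 -1.700e-03 -1.000e+00]] [-69.3   5.3  70.6  -0.  104.3  -3.2] {'vertical_fov': 65.70646984690485, 'cx': 289.3716725928707, 'cy': 207.91115367321686, 'xyz': array([ 309.81204031, -519.37838001,  372.45002169]), 'rotation': array([[ 0.40740573,  0.87413472,  0.26440323],
       [-0.91324453,  0.39066475,  0.11560916],
       [-0.00223504, -0.28856464,  0.95745781]])}
```

View pics/w1.png

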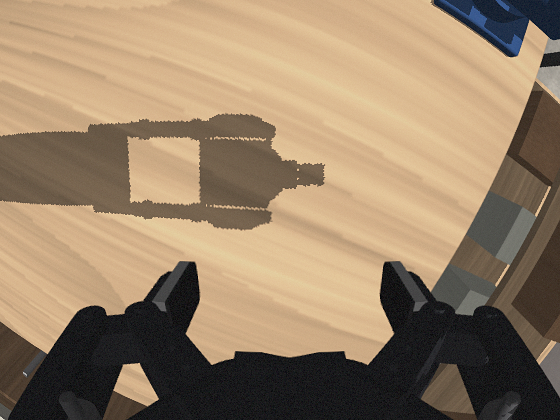

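The wrist picture shows only bench and the gripper's shadow, and the open fingers at (180,290) and (400,290). The move was refused, probably because each row needs all four keys.

Request:
carry_out([
  {"tx":0.052,"ty":-0.026,"tz":0,"yaw":0},
  {"tx":0.052,"ty":-0.026,"tz":0,"yaw":0},
  {"tx":0.052,"ty":-0.026,"tz":0,"yaw":0},
  {"tx":0.052,"ty":-0.026,"tz":0,"yaw":0},
  {"tx":0.052,"ty":-0.026,"tz":0,"yaw":0},
  {"tx":0,"ty":0,"tz":0,"yaw":0},
  {"tx":0,"ty":0,"tz":0,"yaw":0},
])

```text
clock: 1.02
position: [428.5, -323.8, 239.0]
orientation: [[0.913, 0.407, -0.001], [0.407, -0.913, -0.0], [-0.001, -0.0, -1.0]]
ft_force: [0.3, 0.5, -0.1]
gripper_width: 85.5
grasp_force: 0.0
```

```bash
python3 - <<'E'
from h import *
s=r.observe();m=r.camera_model("wrist");im=r.capture("wrist")[:,:,::-1].copy();cv2.imwrite("pics/w2.png",im);np.save("m2.npy",m,allow_pickle=True)
print(s['clock'],s['position'],s['ft_force'])
hsv=cv2.cvtColor(im,cv2.COLOR_BGR2HSV);v=hsv[:,:,2]
dark=((v<60)*255).astype(np.uint8)
o=np.array(m["xyz"]);f=210/np.tan(np.radians(m["vertical_fov"]/2))
for P in([428.5,-321,43],[428.5,-321,0]):
    q=np.array(m["rotation"]).T@(np.array(P)-o); d=q*[1,-1,-1]; th=np.arctan2(np.hypot(d[0],d[1]),d[2]); u=d[:2]/np.hypot(d[0],d[1])*th*f+[m["cx"],m["cy"]]
    print("cap expected px",u)
E
```

```text
1.025 [ 428.46997917 -323.80533318  239.00582545] [ 0.25416031  0.48155528 -0.05753607]
cap expected px [286.56540433 181.08780004]
cap expected px [286.89675605 173.37253145]
```

View pics/w2.png

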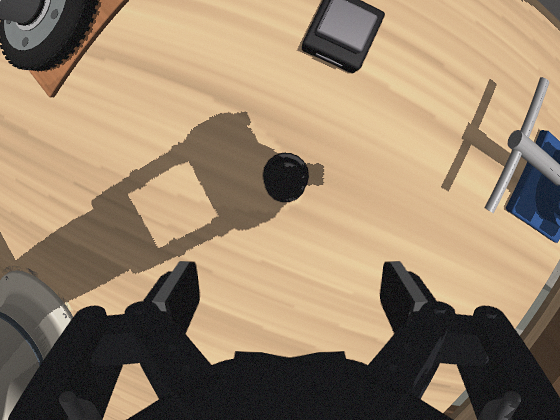

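The cap shows at (286,178), close to where predicted. I'll go on to above the socket.

Request:
carry_out([
  {"tx":0.034,"ty":-0.045,"tz":0,"yaw":0},
  {"tx":0.034,"ty":-0.045,"tz":0,"yaw":0},
  {"tx":0.034,"ty":-0.045,"tz":0,"yaw":0},
  {"tx":0.034,"ty":-0.045,"tz":0,"yaw":0},
  {"tx":0.034,"ty":-0.045,"tz":0,"yaw":0},
  {"tx":0.034,"ty":-0.045,"tz":0,"yaw":0},
  {"tx":0.034,"ty":-0.045,"tz":0,"yaw":0},
  {"tx":0,"ty":0,"tz":0,"yaw":0},
])

```text
clock: 2.08
position: [518.3, 62.6, 238.7]
orientation: [[0.912, 0.409, -0.001], [0.409, -0.912, 0.001], [-0.001, -0.001, -1.0]]
ft_force: [-0.0, -0.3, 0.7]
gripper_width: 85.3
grasp_force: 0.0
```

Request:
carry_out([
  {"tx":0,"ty":0,"tz":0,"yaw":0},
  {"tx":0,"ty":0,"tz":0,"yaw":0},
])

```text
clock: 2.33
position: [518.0, 59.0, 239.3]
orientation: [[0.915, 0.404, 0.0], [0.404, -0.915, -0.0], [-0.0, 0.0, -1.0]]
ft_force: [0.7, 0.2, -0.2]
gripper_width: 85.4
grasp_force: 0.0
```

```bash
python3 - <<'E'
from h import *
im=cv2.imread("pics/w2.png");m=np.load("m2.npy",allow_pickle=True).item()
g=im.max(2); dark=((g<45)*255).astype(np.uint8); b=blob(dark,(286,178),35)
print("capimg",circ(b)); 
for z in(0,6,25,43): P=plane("wrist",b,z,m); print(z,circ(P),cv2.minEnclosingCircle(P[:,:2].astype(np.float32)))
s=r.observe();m=r.camera_model("wrist");im=r.capture("wrist")[:,:,::-1].copy();cv2.imwrite("pics/w3.png",im);np.save("m3.npy",m,allow_pickle=True)
print(s['clock'],s['position'],s['ft_force'])
E
```

```text
capimg (array([284.8, 177. ]), np.float64(45.1))
0 (array([ 423.2, -320.7]), np.float64(53.6)) ((423.21099853515625, -320.80328369140625), 29.32204246520996)
6 (array([ 424.3, -320.3]), np.float64(52.7)) ((424.35504150390625, -320.3879699707031), 28.85055923461914)
25 (array([ 427.9, -319. ]), np.float64(50.0)) ((427.9779357910156, -319.07281494140625), 27.357582092285156)
43 (array([ 431.4, -317.7]), np.float64(47.4)) ((431.41015625, -317.8268737792969), 25.943166732788086)
2.325 [518.01653461  58.96319892 239.34383367] [ 0.70272368  0.21951509 -0.17819409]
```

View pics/w3.png

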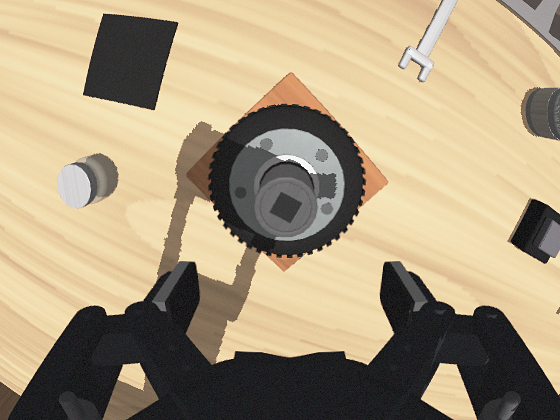

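The socket top's square mark is at (286,208), inside the tyre ring centred near (287,180). The mat is at (131,61), with corners (106,14), (178,22), (155,109) and (84,95).

```bash
python3 - <<'E'
from h import *
im=cv2.imread("pics/w3.png");m=np.load("m3.npy",allow_pickle=True).item()
print("mat",plane("wrist",[[106,14],[178,22],[155,109],[84,95]],4,m).round(1), plane("wrist",[[106,14],[178,22],[155,109],[84,95]],4,m).mean(0))
g=im.max(2); sub=((g<75)*255).astype(np.uint8); b=blob(sub,(286,208),14)
M=cv2.moments(b); c=[M['m10']/M['m00'],M['m01']/M['m00']]; print("mark px",c,len(b),"z132",plane("wrist",c,132,m),rect(plane("wrist",b,132,m)))
hsv=cv2.cvtColor(im,cv2.COLOR_BGR2HSV)
# wheel: board corners z=12
print("board",plane("wrist",[[290.5,72],[388,182],[285,271],[187,176]],12,m).round(1),plane("wrist",[[290.5,72],[388,182],[285,271],[187,176]],12,m).mean(0))
# hub ring/tyre: dark outline
dk=((g<40)*255).astype(np.uint8); b=blob(dk,(287,180),90); h=cv2.convexHull(b)[:,0]
pts=plane("wrist",h,56,m);print("tyre",circ(pts),cv2.minEnclosingCircle(pts[:,:2].astype(np.float32)))
# square mark in top view
t=cv2.imread("pics/top0.png").max(2); b=blob(((t<95)*255).astype(np.uint8),(244,244),7);M=cv2.moments(b);c=[M['m10']/M['m00'],M['m01']/M['m00']];print("top mark",c,plane("top",c,132))
print("top cap-top ellipse approx", plane("top",[[419.4,287.6]],43))
# cap tangent rays: two-view, body+flange: silhouettes' sideways extents in wrist image w2
E
```

```text
mat [[621.5 356.2   4. ]
 [636.2 252.5   4. ]
 [529.5 237.5   4. ]
 [513.7 344.6   4. ]] [575.20139589 297.72754638   4.        ]
mark px [285.6232036452856, 207.2334384858044] 73 z132 [[516.62412233  61.0101126  132.        ]] ((516.6240844726562, 61.18368148803711), (18.485252380371094, 18.55506134033203), 84.2075424194336)
board [[626.  104.9  12. ]
 [560.  -49.4  12. ]
 [406.7  15.1  12. ]
 [471.4 168.7  12. ]] [515.99177838  59.84809115  12.        ]
tyre (array([517.7,  63.9]), np.float64(155.0)) ((516.9581298828125, 66.44441223144531), 79.4083023071289)
top mark [243.2753623188406, 243.91062801932367] [[518.38553655  61.68060521 132.        ]]
top cap-top ellipse approx [[ 429.96684258 -317.01425542   43.        ]]
```

Request:
carry_out([
  {"tx":0,"ty":-0.0023,"tz":0.035,"yaw":0},
  {"tx":0,"ty":0,"tz":0.035,"yaw":0},
  {"tx":0,"ty":0,"tz":0.035,"yaw":0},
  {"tx":0,"ty":0,"tz":0.035,"yaw":0},
  {"tx":0,"ty":0,"tz":0,"yaw":0},
  {"tx":0,"ty":0,"tz":0,"yaw":0},
])

```text
clock: 3.12
position: [517.7, 62.4, 101.0]
orientation: [[0.914, 0.406, 0.002], [0.406, -0.914, 0.0], [0.002, 0.001, -1.0]]
ft_force: [0.2, -0.1, 1.6]
gripper_width: 85.5
grasp_force: 0.0
```

Request:
carry_out([
  {"tx":0,"ty":0,"tz":0,"yaw":0},
  {"tx":0,"ty":0,"tz":0,"yaw":0},
  {"tx":0,"ty":0,"tz":0,"yaw":0},
  {"tx":0,"ty":0,"tz":0,"yaw":0},
  {"tx":0,"ty":0,"tz":0,"yaw":0},
  {"tx":0,"ty":0,"tz":0,"yaw":0},
], fingers=0.03, grip_force=50)

```text
clock: 3.88
position: [517.7, 62.9, 99.9]
orientation: [[0.914, 0.407, 0.002], [0.407, -0.914, -0.0], [0.002, 0.001, -1.0]]
ft_force: [2.8, -0.7, 4.0]
gripper_width: 49.5
grasp_force: 51.3
```

Request:
carry_out([
  {"tx":0,"ty":0,"tz":-0.02,"yaw":0},
  {"tx":0,"ty":0,"tz":-0.02,"yaw":0},
  {"tx":0,"ty":0,"tz":-0.02,"yaw":0},
  {"tx":0.03,"ty":-0.0385,"tz":0,"yaw":0},
  {"tx":0.03,"ty":-0.0385,"tz":0,"yaw":0},
  {"tx":0.03,"ty":-0.0385,"tz":0,"yaw":0},
  {"tx":0.03,"ty":-0.0385,"tz":0,"yaw":0},
  {"tx":0.03,"ty":-0.0385,"tz":0,"yaw":0},
])

```text
clock: 4.88
position: [576.0, 301.5, 160.3]
orientation: [[0.914, 0.407, 0.0], [0.407, -0.914, 0.0], [0.0, 0.0, -1.0]]
ft_force: [1.2, -0.6, -3.4]
gripper_width: 49.6
grasp_force: 52.6
```

Request:
carry_out([
  {"tx":0,"ty":0,"tz":0.03,"yaw":0},
  {"tx":0,"ty":0,"tz":0.03,"yaw":0},
  {"tx":0,"ty":0,"tz":0.03,"yaw":0},
  {"tx":0,"ty":0,"tz":0.02,"yaw":0},
  {"tx":0,"ty":0,"tz":0,"yaw":0},
  {"tx":0,"ty":0,"tz":0,"yaw":0},
  {"tx":0,"ty":0,"tz":0,"yaw":0},
])

```text
clock: 5.75
position: [576.8, 300.3, 51.4]
orientation: [[0.914, 0.407, 0.003], [0.407, -0.914, 0.001], [0.003, -0.0, -1.0]]
ft_force: [-0.1, 0.0, -3.4]
gripper_width: 49.4
grasp_force: 52.7
```

```bash
python3 - <<'E'
from h import *
sd=r.capture("side")[:,:,::-1];t=r.capture("wrist")[:,:,::-1]
o=np.zeros((600,800,3),np.uint8)
o[:420,:560]=t; o[:200,560:760]=cv2.resize(sd[220:380,200:360].copy(),(200,200)); o[420:580,:240]=cv2.resize(sd[200:260,290:350+30].copy(),(240,160))
cv2.imwrite("pics/p5.png",o);print(r.observe()['position'])
E
```

```text
[576.45053734 300.133921    50.81943369]
```

View pics/p5.png

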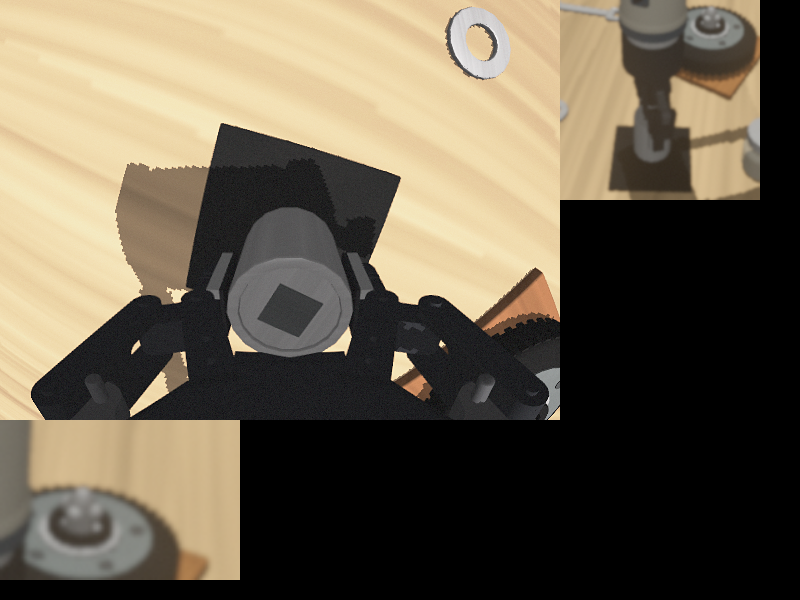

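The fingers hold the socket upright over the mat, with its top at (290,310), and the stub is bare. I'll lower it slowly and watch the force.

Request:
carry_out([
  {"tx":0,"ty":0,"tz":0.009,"yaw":0},
  {"tx":0,"ty":0,"tz":0.004,"yaw":0},
  {"tx":0,"ty":0,"tz":0.002,"yaw":0},
  {"tx":0,"ty":0,"tz":0,"yaw":0},
  {"tx":0,"ty":0,"tz":0,"yaw":0},
])

```text
clock: 6.48
position: [575.6, 299.8, 36.4]
orientation: [[0.914, 0.407, 0.0], [0.407, -0.914, -0.0], [0.0, 0.0, -1.0]]
ft_force: [-5.9, -3.5, 8.3]
gripper_width: 49.3
grasp_force: 53.6
```

Request:
carry_out([
  {"tx":0,"ty":0,"tz":0,"yaw":0},
  {"tx":0,"ty":0,"tz":0,"yaw":0},
  {"tx":0,"ty":0,"tz":0,"yaw":0},
  {"tx":0,"ty":0,"tz":0,"yaw":0},
  {"tx":0,"ty":0,"tz":0,"yaw":0},
  {"tx":0,"ty":0,"tz":0,"yaw":0},
], fingers=0.085)

```text
clock: 7.22
position: [575.8, 299.8, 34.2]
orientation: [[0.914, 0.407, -0.0], [0.407, -0.914, -0.0], [-0.0, 0.0, -1.0]]
ft_force: [0.3, -0.8, 0.8]
gripper_width: 84.6
grasp_force: 0.0
```

Request:
carry_out([
  {"tx":0,"ty":0,"tz":-0.02,"yaw":0},
  {"tx":0,"ty":0,"tz":-0.04,"yaw":0},
  {"tx":0,"ty":0,"tz":-0.05,"yaw":0},
  {"tx":0,"ty":0,"tz":-0.05,"yaw":0},
  {"tx":0,"ty":0,"tz":-0.04,"yaw":0},
  {"tx":0,"ty":0,"tz":0,"yaw":0},
])

```text
clock: 7.98
position: [577.0, 300.4, 241.8]
orientation: [[0.914, 0.407, 0.01], [0.407, -0.914, 0.004], [0.011, -0.0, -1.0]]
ft_force: [0.6, 0.0, 0.1]
gripper_width: 84.9
grasp_force: 0.0
```

Request:
carry_out([
  {"tx":-0.03,"ty":0.039,"tz":0,"yaw":0},
  {"tx":-0.03,"ty":0.039,"tz":0,"yaw":0},
  {"tx":-0.03,"ty":0.039,"tz":0,"yaw":0},
  {"tx":-0.03,"ty":0.039,"tz":0,"yaw":0},
  {"tx":-0.03,"ty":0.039,"tz":0,"yaw":0},
  {"tx":0,"ty":0,"tz":0,"yaw":0},
  {"tx":0,"ty":0,"tz":0,"yaw":0},
  {"tx":0,"ty":0,"tz":0,"yaw":0},
])

```text
clock: 8.98
position: [518.2, 61.8, 234.1]
orientation: [[0.913, 0.408, -0.0], [0.408, -0.913, 0.0], [-0.0, -0.001, -1.0]]
ft_force: [1.0, 0.8, 0.0]
gripper_width: 85.0
grasp_force: 0.0
```

```bash
python3 - <<'E'
from h import *
s=r.observe();m=r.camera_model("wrist");im=r.capture("wrist")[:,:,::-1].copy();cv2.imwrite("pics/w4.png",im);np.save("m4.npy",m,allow_pickle=True)
t=r.capture("top")[:,:,::-1].copy();cv2.imwrite("pics/t4.png",t)
print(s['position'])
o=np.zeros((600,800,3),np.uint8)
o[:300,:400]=cv2.resize(im,(400,300));o[:400,400:]=cv2.resize(im[140:240,240:340],(400,400),interpolation=cv2.INTER_NEAREST)
o[400:,500:]=cv2.resize(t[180:260,95:215],(300,200)); cv2.imwrite("pics/p6.png",o)
E
```

```text
[518.16479053  61.80609982 234.05338773]
```

View pics/p6.png

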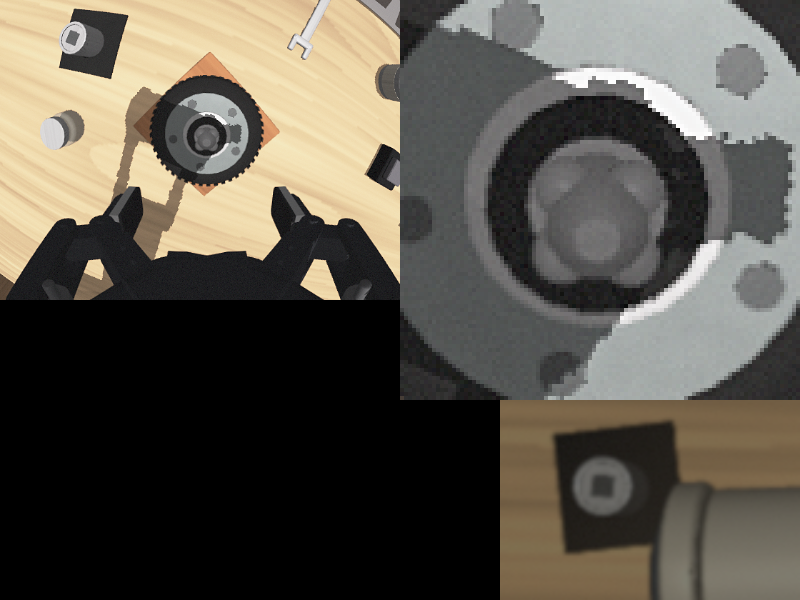

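The socket stands upright near the mat's centre, and the stub tip is at wrist pixel (289.2,199.5). I'll go back over the cap.

Request:
carry_out([
  {"tx":-0.034,"ty":0.0444,"tz":0,"yaw":0},
  {"tx":-0.034,"ty":0.0444,"tz":0,"yaw":0},
  {"tx":-0.034,"ty":0.0444,"tz":0,"yaw":0},
  {"tx":-0.034,"ty":0.0444,"tz":0,"yaw":0},
  {"tx":-0.034,"ty":0.0444,"tz":0,"yaw":0},
  {"tx":-0.034,"ty":0.0444,"tz":0,"yaw":0},
  {"tx":-0.034,"ty":0.0444,"tz":0,"yaw":0},
  {"tx":0,"ty":0,"tz":0,"yaw":0},
])

```text
clock: 10.07
position: [426.1, -322.6, 233.3]
orientation: [[0.915, 0.403, -0.002], [0.403, -0.915, 0.0], [-0.001, -0.001, -1.0]]
ft_force: [-0.5, 0.8, 0.2]
gripper_width: 84.9
grasp_force: 0.0
```

Request:
carry_out([
  {"tx":0,"ty":0,"tz":0.05,"yaw":0},
  {"tx":0,"ty":0,"tz":0.04,"yaw":0},
  {"tx":0,"ty":0,"tz":0,"yaw":0},
  {"tx":0,"ty":0,"tz":0,"yaw":0},
  {"tx":0,"ty":0,"tz":0,"yaw":0},
])

```text
clock: 10.7
position: [428.2, -320.4, 147.1]
orientation: [[0.913, 0.407, 0.003], [0.407, -0.913, -0.003], [0.002, 0.004, -1.0]]
ft_force: [0.4, 0.2, -0.0]
gripper_width: 85.2
grasp_force: 0.0
```

```bash
python3 - <<'E'
from h import *
m=np.load("m4.npy",allow_pickle=True).item()
print("tip",plane("wrist",[289.2,199.5],97.5,m),"seal",plane("wrist",[289.1,190.8],69,m))
s=r.observe();m=r.camera_model("wrist");im=r.capture("wrist")[:,:,::-1].copy();np.save("m5.npy",m,allow_pickle=True);cv2.imwrite("pics/w5.png",im)
p=s['position'];print(p)
c=im[140:290,190:390];cv2.imwrite("pics/p7.png",cv2.resize(np.clip(c*2.5,0,255).astype(np.uint8),(800,600),interpolation=cv2.INTER_NEAREST))
E
```

```text
tip [[516.18333364  60.69393064  97.5       ]] seal [[516.80561045  61.12117081  69.        ]]
[ 428.20048106 -320.35222034  147.13188515]
```

View pics/p7.png

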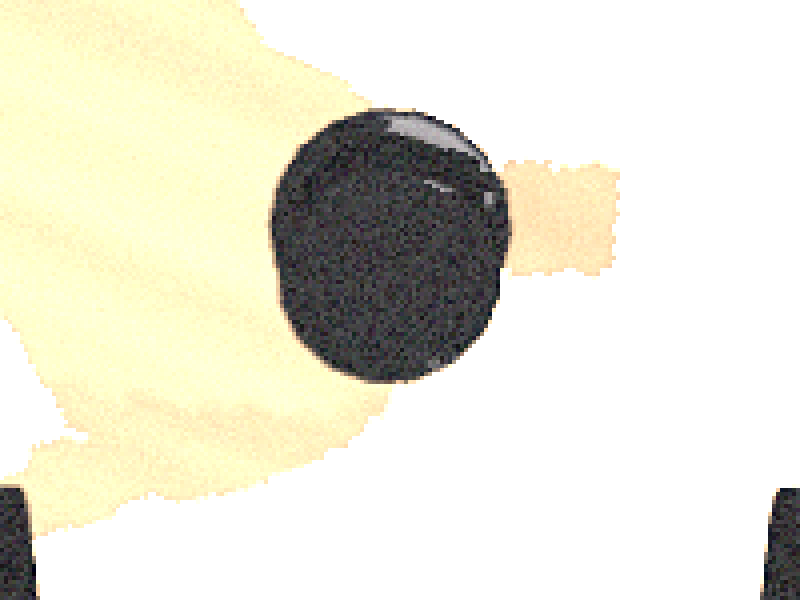

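The cap's flat top is centred near picture point (389,274), which is wrist pixel (287.4,208.5). The flange centre is near (391,226), or wrist pixel (287.75,196.5).

```bash
python3 - <<'E'
from h import *
m=np.load("m5.npy",allow_pickle=True).item();s=r.observe()
for px,z in(([287.4,208.5],43),([287.75,196.5],4)):
    P=plane("wrist",px,z,m)[0]; d=s['orientation'].T@(P-s['position']); print(P,"tool shift",d)
# edge checks along image column/row
print(np.linalg.norm(np.diff(plane("wrist",[[190+279/4,208.3],[190+500/4,208.3]],43,m),axis=0)))
print(s['position'])
E
```

```text
[ 427.64661642 -319.8577846    43.        ] tool shift [ -0.28951659  -1.02093442 103.80298594]
[ 427.09023941 -320.33792755    4.        ] tool shift [ -1.06010971  -0.9450256  142.80222332]
42.40839964384187
[ 428.01635225 -320.4139396   146.80626187]
```

Request:
carry_out([
  {"tx":-0.0006,"ty":-0.001,"tz":0.03,"yaw":0},
  {"tx":0,"ty":0,"tz":0.04,"yaw":0},
  {"tx":0,"ty":0,"tz":0.035,"yaw":0},
  {"tx":0,"ty":0,"tz":0.023,"yaw":0},
  {"tx":0,"ty":0,"tz":0,"yaw":0},
  {"tx":0,"ty":0,"tz":0,"yaw":0},
  {"tx":0,"ty":0,"tz":0,"yaw":0},
])

```text
clock: 11.62
position: [427.0, -320.1, 18.4]
orientation: [[0.914, 0.407, 0.003], [0.407, -0.914, -0.002], [0.001, 0.003, -1.0]]
ft_force: [0.5, 0.9, -0.0]
gripper_width: 85.2
grasp_force: 0.0
```

Request:
carry_out([
  {"tx":0,"ty":0,"tz":0,"yaw":0},
  {"tx":0,"ty":0,"tz":0,"yaw":0},
  {"tx":0,"ty":0,"tz":0,"yaw":0},
  {"tx":0,"ty":0,"tz":0,"yaw":0},
  {"tx":0,"ty":0,"tz":0,"yaw":0},
  {"tx":0,"ty":0,"tz":0,"yaw":0},
], fingers=0.02, grip_force=100)

```text
clock: 12.38
position: [426.5, -319.7, 17.2]
orientation: [[0.914, 0.407, 0.001], [0.407, -0.914, -0.001], [0.001, 0.001, -1.0]]
ft_force: [0.0, -0.5, 7.0]
gripper_width: 42.2
grasp_force: 101.7
```

Request:
carry_out([
  {"tx":0,"ty":0,"tz":-0.03,"yaw":0},
  {"tx":0,"ty":0,"tz":-0.05,"yaw":0},
  {"tx":0,"ty":0,"tz":-0.05,"yaw":0},
  {"tx":0,"ty":0,"tz":0,"yaw":0},
  {"tx":0,"ty":0,"tz":0,"yaw":0},
  {"tx":0,"ty":0,"tz":0,"yaw":0},
])

```text
clock: 13.12
position: [425.3, -318.7, 143.8]
orientation: [[0.914, 0.407, -0.003], [0.407, -0.914, 0.003], [-0.002, -0.004, -1.0]]
ft_force: [-0.1, 0.2, -1.0]
gripper_width: 42.1
grasp_force: 101.3
```

```bash
python3 - <<'E'
from h import *
s=r.observe();m=r.camera_model("wrist");im=r.capture("wrist")[:,:,::-1].copy();np.save("m6.npy",m,allow_pickle=True);cv2.imwrite("pics/w6.png",im)
print(s['position'],s['orientation'].round(3))
o=np.zeros((600,800,3),np.uint8)
c=im[220:370,190:390];cv2.imwrite("pics/p8.png",cv2.resize(np.clip(c*2.5,0,255).astype(np.uint8),(800,600),interpolation=cv2.INTER_NEAREST))
E
```

```text
[ 425.30161322 -318.67307292  143.8174713 ] [[ 0.914  0.407 -0.003]
 [ 0.407 -0.914  0.003]
 [-0.002 -0.004 -1.   ]]
```

View pics/p8.png

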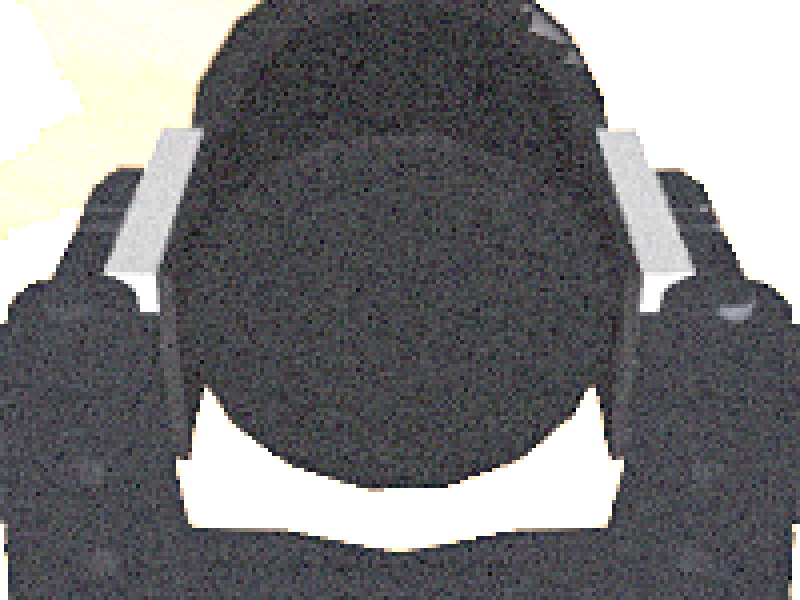

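The fingers hold the cap upright. Its flat top spans about (405,135) to (405,488) in the picture.

```bash
python3 - <<'E'
from h import *
m=np.load("m6.npy",allow_pickle=True).item();p=np.array([425.30161322,-318.67307292,143.8174713]);s=r.observe();R=s['orientation']
print(s['position'])
P=plane("wrist",[[291.25,253.75],[291.25,342]],p[2]-17.2+43,m);d=(P-p)@R;print(P,d,d.mean(0),np.linalg.norm(P[1]-P[0]))
E
```

```text
[ 425.35310585 -318.72722946  143.97718251]
[[ 445.621782   -311.00970254  169.6174713 ]
 [ 407.21883274 -328.26380078  169.6174713 ]] [[ 21.63759163   1.1715304  -25.84025251]
 [-20.46304737   1.31913085 -25.7707702 ]] [  0.58727213   1.24533063 -25.80551136] 42.10095506988258
```

Request:
carry_out([
  {"tx":0.034,"ty":-0.0444,"tz":0,"yaw":0},
  {"tx":0.034,"ty":-0.0444,"tz":0,"yaw":0},
  {"tx":0.034,"ty":-0.0444,"tz":0,"yaw":0},
  {"tx":0.034,"ty":-0.0444,"tz":0,"yaw":0},
  {"tx":0.034,"ty":-0.0444,"tz":0,"yaw":0},
  {"tx":0.034,"ty":-0.0444,"tz":0,"yaw":0},
  {"tx":0.034,"ty":-0.0444,"tz":0,"yaw":0},
  {"tx":0,"ty":0,"tz":0,"yaw":0},
])

```text
clock: 14.18
position: [516.7, 64.9, 144.7]
orientation: [[0.911, 0.412, -0.003], [0.412, -0.911, 0.001], [-0.002, -0.002, -1.0]]
ft_force: [-0.5, 0.3, -1.0]
gripper_width: 42.0
grasp_force: 101.5
```

Request:
carry_out([
  {"tx":0,"ty":0,"tz":0,"yaw":0},
  {"tx":0,"ty":0,"tz":0,"yaw":0},
  {"tx":0,"ty":0,"tz":0,"yaw":0},
  {"tx":0,"ty":0,"tz":0,"yaw":0},
])

```text
clock: 14.68
position: [517.1, 60.6, 146.3]
orientation: [[0.914, 0.405, 0.0], [0.405, -0.914, -0.0], [0.0, 0.0, -1.0]]
ft_force: [0.5, -0.1, -1.2]
gripper_width: 42.2
grasp_force: 101.5
```

```bash
python3 - <<'E'
from h import *
s=r.observe();print(s['position'],s['orientation'].round(4));p=s['position']
m=r.camera_model("side");im=r.capture("side")[:,:,::-1]
cv2.imwrite("pics/p9.png",cv2.resize(im[170:270,260:390].copy(),(780,600),interpolation=cv2.INTER_CUBIC))
print((s['orientation'].T@p).round(2))
E
```

```text
[517.12694873  60.58296668 146.32831404] [[ 9.142e-01  4.054e-01  1.000e-04]
 [ 4.054e-01 -9.142e-01 -0.000e+00]
 [ 1.000e-04  1.000e-04 -1.000e+00]]
[ 497.31  154.25 -146.25]
```

View pics/p9.png

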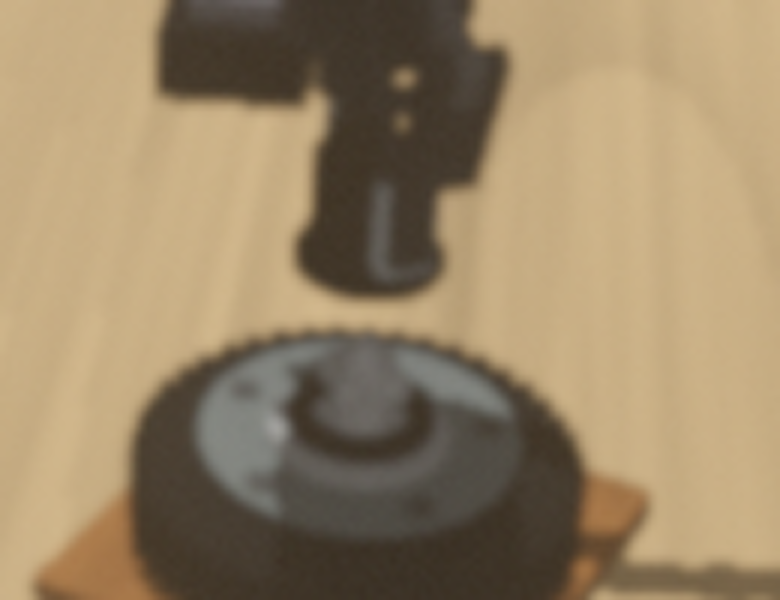

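The side view shows the cap (flange x 296 to 444, centre 370) above the stub (seal ring x 290 to 432, centre 361). I'll check that offset against the camera's tilt.

```bash
python3 - <<'E'
from h import *
# flange z~129 centre, seal z~69 centre, hub z=60 centre
a=plane("side",[[260+370/6-.5,170+252/6-.5]],132)[0]
b=plane("side",[[260+361/6-.5,170+408/6-.5]],69)[0]
c=plane("side",[[260+358.5/6-.5,170+435/6-.5]],60)[0]
print(a,b,c)
E
```

```text
[518.37846263  60.05879416 132.        ] [517.05769774  64.06894498  69.        ] [517.0613286   68.04083492  60.        ]
```

Request:
carry_out([
  {"tx":-0.0004,"ty":-0.0006,"tz":0.012,"yaw":0},
  {"tx":0,"ty":0,"tz":0.012,"yaw":0},
  {"tx":0,"ty":0,"tz":0.01,"yaw":0},
  {"tx":0,"ty":0,"tz":0.006,"yaw":0},
  {"tx":0,"ty":0,"tz":0,"yaw":0},
  {"tx":0,"ty":0,"tz":0,"yaw":0},
  {"tx":0,"ty":0,"tz":0,"yaw":0},
])

```text
clock: 15.6
position: [516.8, 61.8, 106.9]
orientation: [[0.914, 0.407, 0.001], [0.407, -0.914, 0.0], [0.001, 0.0, -1.0]]
ft_force: [-0.4, 0.0, -0.2]
gripper_width: 41.9
grasp_force: 101.5
```

Request:
carry_out([
  {"tx":0,"ty":0,"tz":0.003,"yaw":0},
  {"tx":0,"ty":0,"tz":0.002,"yaw":0},
  {"tx":0,"ty":0,"tz":0.002,"yaw":0},
  {"tx":0,"ty":0,"tz":0,"yaw":0},
])

```text
clock: 16.1
position: [517.1, 61.5, 101.7]
orientation: [[0.914, 0.407, 0.003], [0.407, -0.914, -0.001], [0.002, 0.002, -1.0]]
ft_force: [-4.4, -1.0, 8.8]
gripper_width: 42.2
grasp_force: 102.7
```

Request:
carry_out([
  {"tx":-0.0004,"ty":0,"tz":0.002,"yaw":0},
  {"tx":0,"ty":0,"tz":0.002,"yaw":0},
  {"tx":0,"ty":0,"tz":0.002,"yaw":0},
  {"tx":0,"ty":0,"tz":0.002,"yaw":0},
  {"tx":0,"ty":0,"tz":0,"yaw":0},
  {"tx":0,"ty":0,"tz":0,"yaw":0},
])

```text
clock: 16.85
position: [515.2, 61.6, 89.0]
orientation: [[0.914, 0.407, -0.004], [0.407, -0.914, -0.0], [-0.003, -0.001, -1.0]]
ft_force: [1.3, -0.8, -11.9]
gripper_width: 41.8
grasp_force: 102.6
```

Request:
carry_out([
  {"tx":0,"ty":0,"tz":0.002,"yaw":0},
  {"tx":0,"ty":0,"tz":0.002,"yaw":0},
  {"tx":0,"ty":0,"tz":0.002,"yaw":0},
  {"tx":0,"ty":0,"tz":0.002,"yaw":0},
  {"tx":0,"ty":0,"tz":0,"yaw":0},
  {"tx":0,"ty":0,"tz":0,"yaw":0},
])

```text
clock: 17.6
position: [516.9, 61.8, 85.1]
orientation: [[0.914, 0.407, 0.003], [0.407, -0.914, 0.0], [0.003, 0.001, -1.0]]
ft_force: [-2.8, -0.3, 5.4]
gripper_width: 42.1
grasp_force: 103.9
```

Request:
carry_out([
  {"tx":0,"ty":0,"tz":0.002,"yaw":0},
  {"tx":0,"ty":0,"tz":0.002,"yaw":0},
  {"tx":0,"ty":0,"tz":0.001,"yaw":0},
  {"tx":0,"ty":0,"tz":0,"yaw":0},
  {"tx":0,"ty":0,"tz":0,"yaw":0},
  {"tx":0,"ty":0,"tz":0,"yaw":0},
  {"tx":0,"ty":0,"tz":0,"yaw":0},
])

```text
clock: 18.48
position: [517.0, 61.9, 82.3]
orientation: [[0.914, 0.407, 0.004], [0.407, -0.914, 0.001], [0.004, 0.001, -1.0]]
ft_force: [-7.6, -1.1, 16.2]
gripper_width: 42.3
grasp_force: 105.3
```

Request:
carry_out([
  {"tx":0,"ty":0,"tz":0.0005,"yaw":0},
  {"tx":0,"ty":0,"tz":0,"yaw":0},
  {"tx":0,"ty":0,"tz":0,"yaw":0},
  {"tx":0,"ty":0,"tz":0,"yaw":0},
  {"tx":0,"ty":0,"tz":0,"yaw":0},
  {"tx":0,"ty":0,"tz":0,"yaw":0},
  {"tx":0,"ty":0,"tz":0,"yaw":0},
  {"tx":0,"ty":0,"tz":0,"yaw":0},
])

```text
clock: 19.48
position: [517.1, 61.9, 82.4]
orientation: [[0.913, 0.407, 0.004], [0.407, -0.913, 0.001], [0.004, 0.001, -1.0]]
ft_force: [-9.0, -0.1, 17.3]
gripper_width: 42.1
grasp_force: 105.4
```

```bash
python3 - <<'E'
from h import *
for i in range(3):
    t=r.capture("top")[:,:,::-1]; s=r.observe(); print(s['position'],s['ft_force'],s['grasp_force'])
E
```

```text
[517.05516308  61.86784809  82.33757411] [-8.35371921 -0.98115191 16.83151199] 105.38508111611009
[517.07322144  61.87653565  82.3595457 ] [-9.60611793 -0.72836768 17.13469705] 105.38520533591509
[517.07561571  61.86833573  82.37050586] [-8.64557542 -0.84571745 18.11568801] 105.38495410233736
```

```bash
python3 -c "
from workcell import r
print(r.finish_job())"
```

```text
the job is handed in; nothing more can be done
None
```

The job is handed in, verdict not shown: the socket stands on the mat, and the cap clicked on and is held down at about 17 N, which puts the seal on its stop by force and height readings, not a final picture; I viewed 11 pictures, one over the limit of 10.

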